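Reset the tripped breaker behind the concealed catch of a bench supply

TASK

The bench supply has tripped: feel along the sunken strip in its top for the concealed catch and press it so that the service flap springs open, press the popped breaker button fully home, then push the flap down until it latches shut. Touch only: use fingertips or the outside of the fingers, grasp and lift nothing, and leave the things standing on and around the supply where they are.

Things in the scene. Friction and masses are not known exactly. Their poses are not given: they have to be found in the camera images.
- supply: Bench supply: flat white steel box, 180 deep (x), 340 wide (y), 70 mm high, fixed to the bench, display and terminals on its front towards the robot. Origin: on the bench, 95 mm behind its front, midway across; x to its rear, y to its left, z up. Top flat at z = 70 mm. Under the flap is a well, x -32 to +42, y -70 to +70 mm, floor z = 41, with three breakers in a row at x = -6, y = -42, 0, +42 mm.
- strip_mid (a point): Middle of the floor of the sunken strip in the supply's top, 62 mm in front of the supply's origin and 68.5 mm above it (1.5 mm below the top). The strip is 44 mm wide (x), 134 mm long (y). Somewhere along it, at a place that differs from unit to unit, its whole width is taken by the concealed catch pad, of the same white.
- catch_pad (a joint): Travel of the catch pad, m: 0 at rest, 0.006 fully pressed. Flat pad, 43 x 43 mm, 2 mm below the strip's floor, centre within 45 mm either way along the strip: feel or look for it. Moves straight down, spring 1.6 N at rest to 4 N fully pressed; frees the flap at 2 to 4 mm. A fingertip that also rests on the strip beside it cannot press it. Rises when let go; dips by itself as the flap snaps shut.
- flap (a joint): Opening of the service flap, rad: 0 shut and latched, 1.95 fully open, leaning back past upright. Plate 73 long (x), 138 wide, 3.5 mm thick, level with the top when shut. Once freed a weak damped spring swings it fully open in about 2 s, away from the robot, and holds it. To shut, push its back forwards and down (1 to 2 N); then 3 to 7 N near the free edge, to just below level (to -0.03), snaps it in.
- flap_edge (a point): Middle of the flap's free edge, on its outer (upper) face; moves with the flap. Shut: 31 mm in front of the supply's origin. A latch lip hangs 18 mm below this edge.
- flap_hinge (a point): Middle of the flap's hinge line at its far edge, 42 mm behind the supply's origin and 70 mm above it; the line runs along the supply's y. Fixed to the supply.
- breaker_a (a joint): Travel of the reset button of the tripped breaker, m: 0 popped, 0.008 fully home. It stays wherever it is pushed (friction 2.5 N). It may be in any of the three places.
- breaker_a_top (a point): Centre of the top of that button: round, white, 13 mm across. Popped, it stands 65 mm above the bench (14 mm above its steel collar, 5 mm below the supply's top); home, 57 mm.
- breaker_b (a joint): The same for the second breaker, which is already home (about 0.008).
- breaker_c (a joint): The same for the third breaker, which is already home (about 0.008).
- petri: Petri dish with lid, 91 mm across and 15 mm high, standing on the right-hand (-y) end of the supply's top. Bystander: not to be moved. Origin: centre of its underside.
- tally: Round hand tally counter, about 56 x 67 x 21 mm, lying on the left-hand (+y) end of the supply's top. Bystander: not to be moved. Origin: on its underside.
- bottle_a: Culture bottle, 34 mm across and 117 mm high, standing left of the supply. Bystander. Origin: centre of its underside.
- bottle_b: Second culture bottle of the same size beside the first. Bystander. Origin: centre of its underside.
- cup: Specimen cup with screw lid, 65 mm across and 67 mm high, standing right of the supply. Bystander. Origin: centre of its underside.
- marker: Marker pen, 135 mm long, 16 mm thick, lying left of the supply. Bystander. Origin: middle of its length, on its underside.
- pipette_lying: Pipette, 237 mm long, 31 mm high, lying right of the supply. Bystander. Origin: near the middle of its length, on its underside.
- dish_left: Petri dish, 91 mm across, 15 mm high, on the bench at the far left. Bystander. Origin: centre of its underside.

How it is judged (in metres and radians):
On the way, in this order (a step that is already met when the one before it is completed fails the run):
1. the concealed catch is pressed (value of joint catch_pad above 0.0015 m), for 0.04 s.
2. the flap has sprung wide open (value of joint flap above 1.4 rad), for 0.2 s.
3. the popped breaker button is pressed home while the flap is open (value of joint breaker_a above 0.0065 m and value of joint flap above 1 rad), for 0.1 s.
At the end, for the whole second after the job is handed in: All three breaker buttons are home (more than 6.5 of 8 mm), and the flap is shut, latched and at rest (below 0.025 rad, about 2 mm at its free edge) with the catch pad back up (within 1.5 mm) (value of joint each of breaker_a, breaker_b, breaker_c above 0.0065 m and value of joint flap below 0.025 rad and value of joint catch_pad below 0.0015 m and velocity of joint flap below 0.05 rad/s); the robot touches nothing.
It fails at once if the petri dish or the tally counter on the supply is shifted by more than 20 mm (distance of any of petri, tally from where it was at the start of the episode above 0.02 m).
It fails at once if a bottle, cup, dish, pen or pipette beside the supply is shifted by more than 20 mm (distance of any of bottle_a, bottle_b, cup, marker, pipette_lying, dish_left from where it was at the start of the episode above 0.02 m).
It fails at once if any of the loose things is lifted more than about 12 mm (height (world z) of any of petri, tally above 0.082 m or height (world z) of any of bottle_a, bottle_b, cup, marker, pipette_lying, dish_left above 0.012 m).
It also fails if it takes over 61 s, if anything falls off the work surface, if the arm or the gripper's body presses on something with over 40 N, if the wrist force passes 120 N, or if a joint passes its speed limit or range.

ROBOT

A 6-joint arm with a two-finger parallel gripper is mounted at the origin on a cart in front of the work surface, level with it; the furniture and walls round the work are solid. World frame = base frame: x ahead of the robot, y to its left, z up, the work surface at z = 0. Lengths are in mm, angles in rad, forces in N, time in s.
With the tool pointing down it reaches from about 375 to 825 mm from the base axis. Payload 5.5 kg.
Tool frame: the origin (TCP) lies at the very end of the fingers, on their centre line; the grasp point (between the pads) lies 19 mm behind it; z points along the fingers, y is the line along which they close (so a half turn about z gives the same grasp; the last joint's range is limited). The gripper opens to 85 mm and grips with 20 to 120 N. Pads are 22 mm wide; open, the fingers measure 114 mm over their backs; the gripper's body (76 mm by 85 mm) begins 54 mm behind the grasp point. The pads swing forward as they close: fully open they stand 13 mm farther back than shut.
Start: joints at [-1.346, 0.314, -0.047, 1.21, 0, 1.571], TCP at [133.744, -584.899, 231.299] pointing down, gripper open.
Joint ranges: [-2.67, 2.67], [-0.69, 1.73], [-1.03, 1.25], [-2.08, 2.16], [-1.42, 1.45], [-3.14, 3.14]. Speed limits (rad/s): [2.39, 2.39, 3.01, 3.14, 3.14, 3.14].

INTERFACE

Orientations are given as a unit quaternion [x, y, z, w].
In Python, from workcell import r gives the robot as it stands.
- The arm moves only by the tool move_arm, never from a script. Its argument "motion" is a list of rows, each an object with "linear": the shift along the tool's x, y, z in m, a list of three; "twist": the turn about the tool's z in rad. In form: [{"linear": [tx, ty, tz], "twist": twist}, ...]. A call has 1 to 20 rows; each row shifts and turns the commanded pose from where the row before left it, along the tool's axes as they then stand; what a row does not reach is not made up. A row lasts 1/10 s, in which the tool goes at most 50 mm and 8.59 degrees, less where a joint would pass 70% of its speed; a pose out of reach is approached as far as the arm can. A call is refused whole if a number of a shift passes 0.05 or a number of a turn 0.15, either way. A call with a gripper value outside its range is refused whole. "claw" is the closure in counts, from 0 (fully open) to 255 (shut), set as the call begins (left out, the last holds). The fingers move at their own pace and stop on an object; "force" is the grip in N (left out, the last holds). Time passes only in rows, so rows that do not move let the fingers close. It gives the time, the measured TCP pose, the force, the opening and the grip force at its end, in the units of the state.
- r.observe(): the state, without advancing time (a new reading comes with each control period).
- r.grab_frame(name): name is "scene" or "side" or "wrist"; returns the picture (480x640x3 uint8, red, green, blue); there is no depth.
- r.get_calibration(name): a dict with "camera_matrix" (3x3 intrinsics, pixels), "k1" (the pictures are not rectified: a ray, as slopes to the right and down, at radius r is drawn at 1 + k1 r^2 times it, then the intrinsics apply), "camera_from_world" (4x4, takes a point from world to camera coordinates). Camera axes: x right, y down, z forward; pixel columns grow to the right and rows downward; lengths in mm; the calibration is good to about 2 mm. A picture is of the moment at which its call begins: read the wrist's pose just before it. get_calibration takes no time and is no camera call; for the wrist camera it gives the pose at the moment of the call.
- r.hand_in(): hands the job in; it is judged then, once.
Trained networks look in the newest picture that a camera, given by its name, has taken for a name from the list of things; names that differ only in an ending like _2 or _b are one class to them, and where a whole thing is asked for, a point or a joint stands for the part that bears it (a point fixed in the world has none). Each returns a list of dicts, best first, with "p" (0 to 1); they miss things now and then, are a little off and sometimes report something else, mostly with a low value. They report only what shows in the picture. A call takes as long as a camera call.
- r.masks_of(camera, target): "region" (480x640 bool, what is visible of it) and "extent" ([left, top, width, height] in pixels, round what is visible of it).
- r.place_of(camera, target): "uv" ([column, row] in pixels: a listed point, or the origin of a listed thing).
The state is a dict: "clock": time; "joint_positions": joint angles; "qvel": joint speeds; "joint_torque": joint torques, N m; "eef_pos": TCP position; "eef_rot": TCP orientation; "contact_force": force on the tool from outside, world axes, zero at the start; "torque": the same for the moment, N m; "grip_width": opening from 0.0 (shut) to 1.0 (fully open); "gripper_force": force on a finger pad.
Only numpy, scipy, OpenCV 4.12 (cv2) and the standard library are available. Lean on these libraries where they do the work, as an engineer would, in place of code of your own. Each camera call takes 0.05 s, during which the arm holds its last target. There are 200 camera calls.

## Working session

There is one attempt and no reset: what is moved stays moved. The work goes in short steps, Python scripts to look and compute and a tool call to move; the robot and the scene stay as the last step left them, time stands still between calls to the robot, and variables do not carry over. Pictures are saved under pics/ and viewed, at most 10 in all, crops included, and the job is handed in when it is done.

Besides the shell and the picture viewer there is one more tool, called after "Request:" as a command line: name --argument value ..., lists and objects as JSON in quotes. move_arm: Moves the arm, as the interface text tells. Its arguments: {"type":"object","properties":{"motion":{"type":"array"},"claw":{"type":"number"},"force":{"type":"number"}},"required":["motion"]}

```bash
mkdir -p pics; cat > h.py <<'E'
import numpy as np, cv2
from workcell import r
from scipy.spatial.transform import Rotation as R
def ray(cal,uv):
    K=np.array(cal["camera_matrix"]);T=np.array(cal["camera_from_world"])
    d=np.array([(uv[0]-K[0,2])/K[0,0],(uv[1]-K[1,2])/K[1,1]])
    s=d.copy()
    for _ in range(20): s=d/(1+cal["k1"]*(s@s))
    c=-T[:3,:3].T@T[:3,3]; v=T[:3,:3].T@np.array([s[0],s[1],1])
    return c,v
def onz(cal,uv,z):
    c,v=ray(cal,uv); return c+v*(z-c[2])/v[2]
def px(cal,p):
    K=np.array(cal["camera_matrix"]);T=np.array(cal["camera_from_world"])
    q=T[:3,:3]@np.array(p,float)+T[:3,3]; s=q[:2]/q[2]; s=s*(1+cal["k1"]*(s@s))
    return K[0,0]*s[0]+K[0,2],K[1,1]*s[1]+K[1,2]
def save(name,im): cv2.imwrite("pics/"+name+".png",im[...,::-1])
E
python3 - <<'E'
from h import *
np.set_printoptions(precision=1,suppress=True)
print(r.observe())
ims=[]
Z={"supply":0,"strip_mid":68.5,"flap_edge":70,"flap_hinge":70,"petri":70,"tally":70,"bottle_a":0,"cup":0}
for n in("scene","side"):
    im=r.grab_frame(n); cal=r.get_calibration(n); save(n+"0",im)
    print(n,"cam",ray(cal,(320,240))[0])
    for t,z in Z.items():
        for d in r.place_of(n,t)[:2]: print(t,round(d["p"],2),np.array(d["uv"]),onz(cal,d["uv"],z))
E
```

```text
{'clock': 0.0, 'joint_positions': array([-1.3,  0.3, -0. ,  1.2,  0. ,  1.6]), 'qvel': array([0., 0., 0., 0., 0., 0.]), 'joint_torque': array([  0., -54.,  34.,   0.,   0.,  -0.]), 'eef_pos': array([ 133.6, -584.3,  230.4]), 'eef_rot': array([ 1. ,  0.1, -0. , -0. ]), 'contact_force': array([-0.6,  0.5,  0.4]), 'torque': array([-0., -0., -0.]), 'gripper_force': 0.0, 'grip_width': 1.0025724851136755}
scene cam [ 74.5 620.4 933.9]
supply 0.76 [319.4 233. ] [547.1 -78.1   0. ]
flap_edge 0.56 [332.5 221. ] [506.2 -82.2  70. ]
flap_hinge 0.76 [310.8 211.6] [576.3 -79.5  70. ]
petri 0.81 [337.  187.9] [ 567.4 -202.6   70. ]
petri 0.6 [264.2 353.9] [416.6 331.5  70. ]
tally 0.61 [297.5 242.8] [540.4  34.5  70. ]
bottle_a 0.75 [220.3 348.9] [538.4 355.8   0. ]
bottle_a 0.62 [180.2 362.8] [592.  434.7   0. ]
cup 0.58 [384.8 190.1] [ 475.7 -343.5    0. ]
side cam [122.6 955.8 901.2]
supply 0.69 [373.  190.9] [ 466.9 -328.9    0. ]
strip_mid 0.87 [346.2 214.1] [474.6 -97.3  68.5]
flap_edge 0.85 [334.8 214.2] [502.4 -83.4  70. ]
flap_hinge 0.86 [311.  211.3] [567.2 -71.3  70. ]
petri 0.76 [329.5 193.1] [ 552.2 -171.6   70. ]
tally 0.73 [307.4 234.9] [536.2  25.9  70. ]
bottle_a 0.88 [205.9 370. ] [591.5 439.5   0. ]
bottle_a 0.65 [246.6 347.1] [541.1 354.6   0. ]
cup 0.9 [371.9 189.5] [ 472.5 -335.     0. ]
cup 0.31 [322.7 232.9] [534.8 -76.7   0. ]
```

```bash
python3 - <<'E'
import cv2,numpy as np
a=cv2.imread("pics/scene0.png")[130:280,220:420];b=cv2.imread("pics/side0.png")[130:280,220:420]
cv2.imwrite("pics/c0.png",np.vstack([cv2.resize(x,None,fx=2,fy=2,interpolation=3) for x in(a,b)]) if 0 else np.hstack([cv2.resize(x,None,fx=2,fy=2,interpolation=3) for x in(a,b)]))
cv2.imwrite("pics/full.png",cv2.imread("pics/scene0.png"))
E
```

```text
(no output)
```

View pics/full.png

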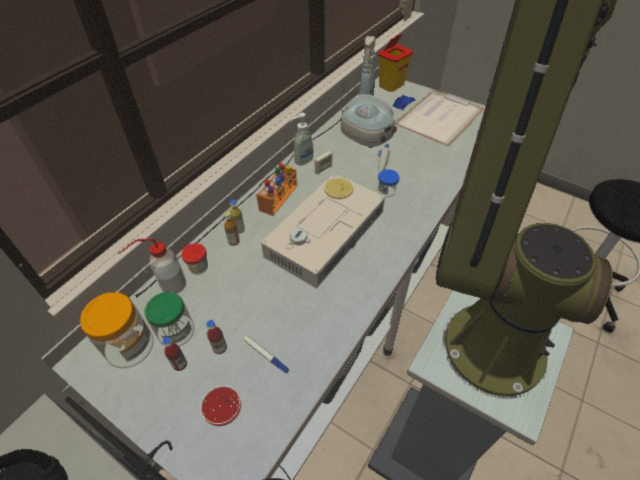

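View pics/c0.png

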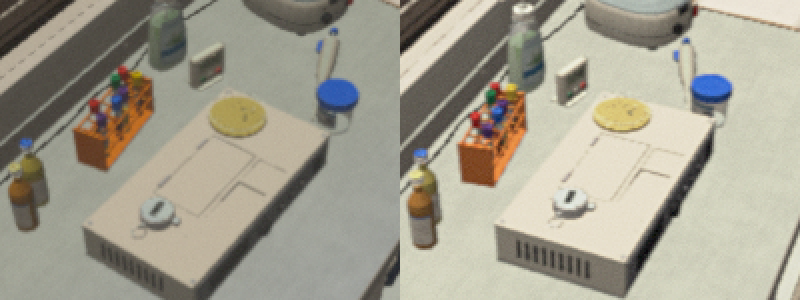

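```bash
python3 - <<'E'
from h import *
np.set_printoptions(precision=4,suppress=True)
o=r.observe();Rt=R.from_quat(o["eef_rot"]).as_matrix();print(Rt)
T=np.array(r.get_calibration("wrist")["camera_from_world"]);print(-T[:3,:3].T@T[:3,3]-o["eef_pos"],T[:3,:3]@Rt)
print(Rt.T@(np.array([440,-80,260])-o["eef_pos"]))
E
```

```text
[[ 0.9748  0.2229 -0.0001]
 [ 0.2229 -0.9748 -0.    ]
 [-0.0001 -0.     -1.    ]]
[ 65.1728  14.2318 142.2226] [[ 0.0002  1.     -0.0005]
 [-0.9652  0.0001 -0.2617]
 [-0.2617  0.0005  0.9652]]
[ 411.1277 -423.9253  -28.7309]
```

Request:
move_arm --motion '[{"linear": [0.02, -0.016, -0.004], "twist": 0}, {"linear": [0.035, -0.029, -0.004], "twist": 0}, {"linear": [0.035, -0.029, -0.004], "twist": 0}, {"linear": [0.035, -0.029, -0.004], "twist": 0}, {"linear": [0.035, -0.029, -0.004], "twist": 0}, {"linear": [0.035, -0.029, -0.004], "twist": 0}, {"linear": [0.035, -0.029, -0.004], "twist": 0}, {"linear": [0.035, -0.029, -0.004], "twist": 0}, {"linear": [0.035, -0.029, -0.004], "twist": 0}, {"linear": [0.035, -0.029, -0.004], "twist": 0}, {"linear": [0.035, -0.029, -0.004], "twist": 0}, {"linear": [0.035, -0.029, -0.004], "twist": 0}, {"linear": [0.035, -0.029, -0.002], "twist": 0}, {"linear": [0.035, -0.029, 0], "twist": 0}, {"linear": [0.014, -0.012, 0], "twist": 0}, {"linear": [0, 0, 0], "twist": 0.0625}, {"linear": [0, 0, 0], "twist": 0.0625}, {"linear": [0, 0, 0], "twist": 0}, {"linear": [0, 0, 0], "twist": 0}]' --claw 255 --force 40

```text
clock: 2.8
eef_pos: [520.1, -81.1, 281.4]
eef_rot: [0.999, 0.051, 0.0, 0.0]
contact_force: [0.6, -0.1, -0.2]
grip_width: -0.002
gripper_force: 0.0
```

```bash
python3 - <<'E'
from h import *
np.set_printoptions(precision=2,suppress=True)
o=r.observe();print(o["clock"],o["eef_pos"],R.from_quat(o["eef_rot"]).as_matrix()[:,0],o["contact_force"],o["grip_width"])
im=r.grab_frame("wrist"); cal=r.get_calibration("wrist"); save("w0",im)
for t,z in {"supply":0,"strip_mid":68.5,"flap_edge":70,"flap_hinge":70,"petri":70,"tally":70}.items():
    for d in r.place_of("wrist",t)[:2]: print(t,round(d["p"],2),np.array(d["uv"]),onz(cal,d["uv"],z))
cv2.imwrite("pics/w0b.png",cv2.createCLAHE(4,(8,8)).apply(cv2.cvtColor(im,cv2.COLOR_RGB2GRAY)))
E
```

```text
2.8 [520.14 -81.12 281.36] [0.99 0.1  0.  ] [ 0.6  -0.07 -0.16] -0.002243236605951736
supply 0.6 [313.9 180.5] [535.52 -81.2    0.  ]
flap_edge 0.58 [307.7 223.5] [503.09 -78.48  70.  ]
flap_hinge 0.9 [322.1 146.4] [575.22 -84.41  70.  ]
petri 0.56 [443.9 174.8] [ 561.78 -198.89   70.  ]
tally 0.95 [188.8 170.7] [541.8   35.13  70.  ]
tally 0.75 [318.4 144.6] [576.46 -80.94  70.  ]
```

View pics/w0.png

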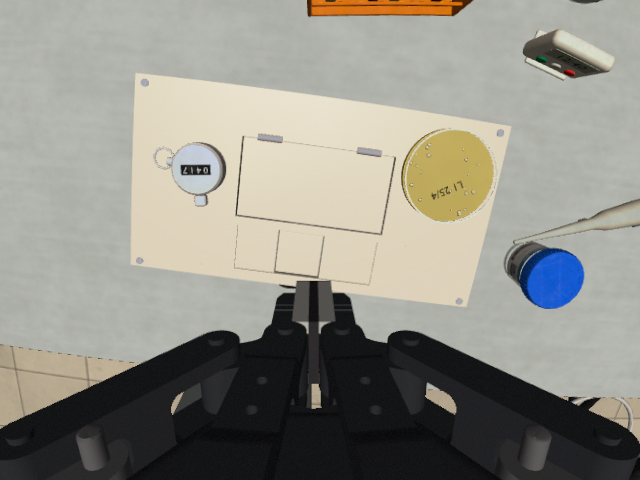

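```bash
cat >> h.py <<'E'
def rot(a): return np.array([[np.cos(a),-np.sin(a)],[np.sin(a),np.cos(a)]])
E
python3 - <<'E'
from h import *
np.set_printoptions(precision=1,suppress=True)
cal=r.get_calibration("wrist")
P=lambda uv,z=70:onz(cal,uv,z)[:2]
m=np.array([P(u) for u in[(243,136),(396,156),(382,234),(236,215)]])
b=np.array([[42,69.],[42,-69],[-31,-69],[-31,69]])
s=[P(u) for u in[(145,83),(500,133),(459,301),(139,260)]]
# rigid fit
mc,bc=m.mean(0),b.mean(0);H=(b-bc).T@(m-mc);a=np.arctan2(H[0,1]-H[1,0],H[0,0]+H[1,1])
t=mc-rot(a)@bc
print("yaw",a,"origin",t,"res",(rot(a)@b.T).T+t-m)
S=np.array(s);print("screws in supply",(rot(a).T@(S-t).T).T)
p=np.array([P(u,68) for u in[(278,230),(325,236),(319,276),(274,271)]])
q=(rot(a).T@(p-t).T).T;print("pad",q,q.mean(0))
st=np.array([P(u,69) for u in[(234,268),(369,285)]]);print("strip",(rot(a).T@(st-t).T).T)
for n,uv in(("tally",(197,168)),("petri",(449,175))): print(n,rot(a).T@(P(uv,85)-t))
W=rot(a)@np.array([-62,q.mean(0)[1]])+t;print("pad world",W)
o=r.observe();Rt=R.from_quat(o["eef_rot"]).as_matrix()
print("toolyaw",np.arctan2(Rt[1,0],Rt[0,0]));print(Rt.T@(np.r_[W,90]-o["eef_pos"]))
E
```

```text
yaw -0.030581280223322165 origin [533.5 -81.2] res [[ 0.  -0.5]
 [-0.4  0.6]
 [ 0.4  0.6]
 [-0.  -0.7]]
screws in supply [[  77.6  160.6]
 [  76.5 -160.8]
 [ -90.2 -160.1]
 [ -88.4  162. ]]
pad [[-40.9  29. ]
 [-40.9 -16.2]
 [-82.1 -16. ]
 [-82.7  28.5]] [-61.6   6.4]
strip [[-84.4  67.7]
 [-84.8 -66.3]]
tally [ 10.2 104.8]
petri [  33.2 -116.1]
pad world [471.7 -73. ]
toolyaw 0.09976490659586126
[-47.4 -13.1 191.4]
```

Request:
move_arm --motion '[{"linear": [0, 0, 0], "twist": 0.065}, {"linear": [0, 0, 0], "twist": 0.065}, {"linear": [-0.0243, -0.0033, 0.03], "twist": 0}, {"linear": [-0.0243, -0.0034, 0.04], "twist": 0}, {"linear": [0, 0, 0.04], "twist": 0}, {"linear": [0, 0, 0.04], "twist": 0}, {"linear": [0, 0, 0.025], "twist": 0}, {"linear": [0, 0, 0.016], "twist": 0}, {"linear": [0, 0, 0], "twist": 0}, {"linear": [0, 0, 0], "twist": 0}]'

```text
clock: 4.15
eef_pos: [471.9, -73.0, 90.6]
eef_rot: [1.0, -0.015, -0.0, -0.0]
contact_force: [0.9, 0.8, 0.2]
grip_width: 0.003
gripper_force: 0.0
```

```bash
python3 - <<'E'
from h import *
np.set_printoptions(precision=2,suppress=True)
o=r.observe();Rt=R.from_quat(o["eef_rot"]).as_matrix()
print(o["clock"],o["eef_pos"],Rt[:,0],o["contact_force"])
print(rot(-.0306).T@(o["eef_pos"][:2]-[533.5,-81.2]))
im=r.grab_frame("wrist");save("w1",im)
E
```

```text
4.15 [471.87 -72.99  90.65] [ 1.   -0.03 -0.  ] [0.92 0.84 0.19]
[-61.85   6.33]
```

View pics/w1.png

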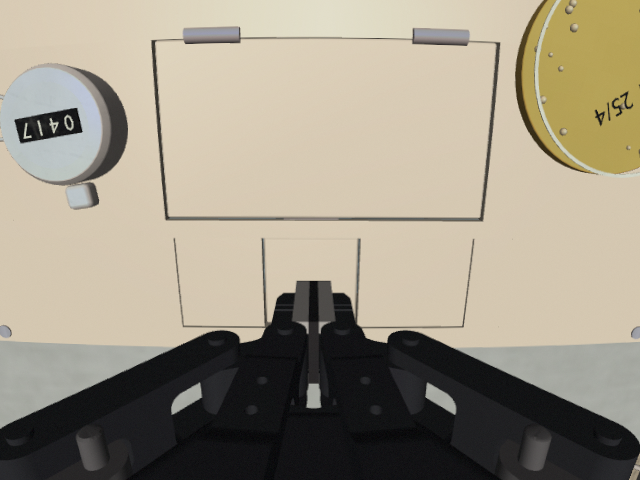

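Request:
move_arm --motion '[{"linear": [0, 0, 0.012], "twist": 0}, {"linear": [0, 0, 0.01], "twist": 0}, {"linear": [0, 0, 0.003], "twist": 0}, {"linear": [0, 0, 0.002], "twist": 0}, {"linear": [0, 0, 0.002], "twist": 0}, {"linear": [0, 0, 0.001], "twist": 0}, {"linear": [0, 0, 0], "twist": 0}, {"linear": [0, 0, 0], "twist": 0}]'

```text
clock: 5.0
eef_pos: [471.6, -72.9, 60.5]
eef_rot: [1.0, -0.015, -0.0, -0.0]
contact_force: [-1.8, -0.2, 4.7]
grip_width: -0.001
gripper_force: 2.5
```

Request:
move_arm --motion '[{"linear": [0, 0, -0.02], "twist": 0}, {"linear": [0, 0, -0.04], "twist": 0}, {"linear": [0, 0, -0.045], "twist": 0}, {"linear": [0, 0, -0.045], "twist": 0}, {"linear": [0, 0, -0.02], "twist": 0}, {"linear": [0, 0, 0], "twist": 0}, {"linear": [0, 0, 0], "twist": 0}, {"linear": [0, 0, 0], "twist": 0}, {"linear": [0, 0, 0], "twist": 0}, {"linear": [0, 0, 0], "twist": 0}, {"linear": [0, 0, 0], "twist": 0}, {"linear": [0, 0, 0], "twist": 0}, {"linear": [0, 0, 0], "twist": 0}, {"linear": [0, 0, 0], "twist": 0}, {"linear": [0, 0, 0], "twist": 0}, {"linear": [0, 0, 0], "twist": 0}, {"linear": [0, 0, 0], "twist": 0}]'

```text
clock: 6.7
eef_pos: [471.8, -72.9, 230.3]
eef_rot: [1.0, -0.015, 0.0, 0.0]
contact_force: [-0.1, -0.6, 0.8]
grip_width: -0.002
gripper_force: 0.0
```

```bash
python3 - <<'E'
from h import *
np.set_printoptions(precision=2,suppress=True)
o=r.observe();print(o["clock"],o["eef_pos"])
im=r.grab_frame("wrist");cal=r.get_calibration("wrist");save("w2",im)
for d in r.place_of("wrist","breaker_a_top"): 
    for z in(65,57):print(round(d["p"],2),d["uv"],z,rot(-.0306).T@(onz(cal,d["uv"],z)[:2]-[533.5,-81.2]))
E
```

```text
6.7 [471.82 -72.93 230.34]
0.55 [267.0, 149.3] 65 [-7.91 41.98]
0.55 [267.0, 149.3] 57 [-8.24 42.92]
```

View pics/w2.png

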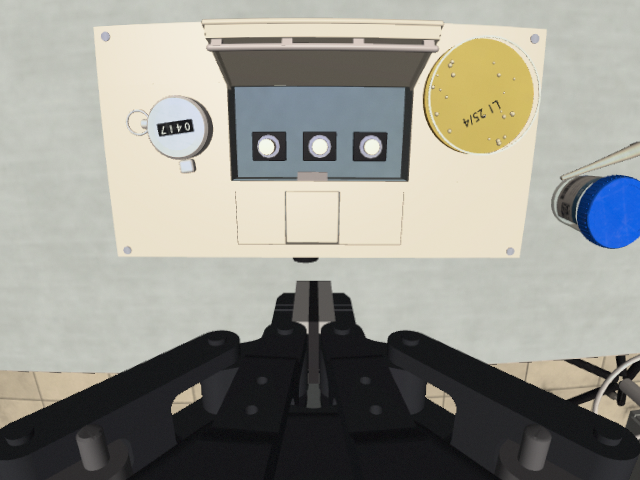

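```bash
python3 - <<'E'
from h import *
np.set_printoptions(precision=1,suppress=True)
im=cv2.imread("pics/w2.png");cal=r.get_calibration("wrist")
cv2.imwrite("pics/w2c.png",cv2.resize(im[115:175,225:415],None,fx=4,fy=4,interpolation=cv2.INTER_CUBIC))
for y in(42,0,-42):
    w=rot(-.0306)@np.array([-6,y])+[533.5,-81.2]
    print(y,[np.array(px(cal,[*w,z])) for z in(65,57,51)])
g=(im.min(2)>215).astype(np.uint8)[125:165,235:405]
n,l,s,c=cv2.connectedComponentsWithStats(g)
for i in range(1,n):
    if s[i,4]>50: print(s[i],c[i]+[235,125])
E
```

```text
42 [array([266.9, 146.8]), array([268.1, 146.5]), array([268.9, 146.2])]
0 [array([320.6, 146.7]), array([320.4, 146.4]), array([320.3, 146.1])]
-42 [array([374.2, 147. ]), array([372.7, 146.6]), array([371.6, 146.3])]
[ 24  14  15  16 177] [265.9 146.4]
[ 77  14  15  15 169] [319.3 146.1]
[130  15  14  14 159] [371.6 146.4]
```

View pics/w2c.png

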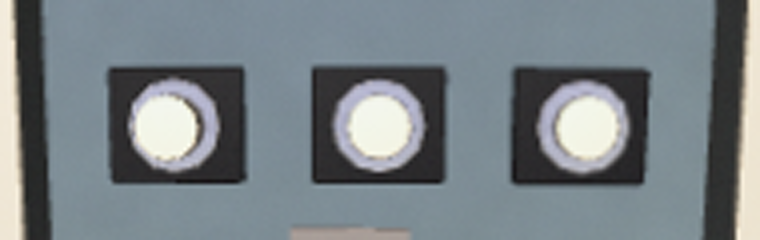

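Request:
move_arm --motion '[{"linear": [0.018, -0.012, 0.01], "twist": 0}, {"linear": [0.025, -0.017, 0.03], "twist": 0}, {"linear": [0.01, -0.0067, 0.035], "twist": 0}, {"linear": [0, 0, 0.035], "twist": 0}, {"linear": [0, 0, 0.025], "twist": 0}, {"linear": [0, 0, 0.015], "twist": 0}, {"linear": [0, 0, 0], "twist": 0}, {"linear": [0, 0, 0], "twist": 0}]'

```text
clock: 7.6
eef_pos: [525.9, -38.9, 80.6]
eef_rot: [1.0, -0.015, -0.0, -0.0]
contact_force: [0.1, -0.0, -0.0]
grip_width: -0.002
gripper_force: 0.0
```

```bash
python3 - <<'E'
from h import *
np.set_printoptions(precision=2,suppress=True)
o=r.observe();print(o["clock"],o["eef_pos"],o["contact_force"])
print(rot(-.0306).T@(o["eef_pos"][:2]-[533.5,-81.2]))
im=r.grab_frame("wrist");save("w3",im)
E
```

```text
7.6 [525.92 -38.88  80.55] [ 0.11 -0.04 -0.03]
[-8.87 42.07]
```

View pics/w3.png

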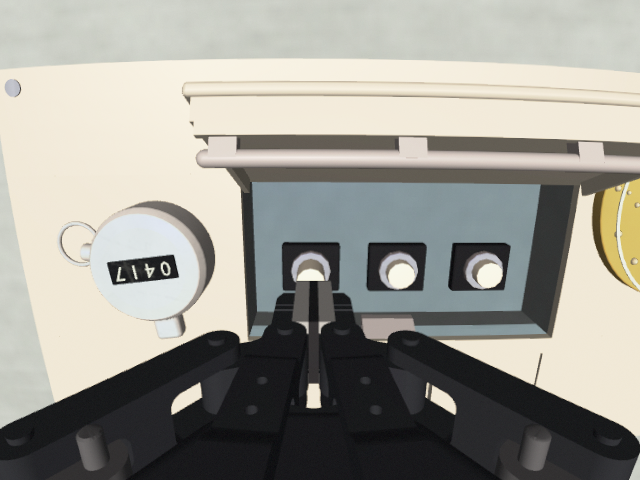

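Request:
move_arm --motion '[{"linear": [0, 0, 0.01], "twist": 0}, {"linear": [0, 0, 0.005], "twist": 0}, {"linear": [0, 0, 0.004], "twist": 0}, {"linear": [0, 0, 0.003], "twist": 0}, {"linear": [0, 0, 0.002], "twist": 0}, {"linear": [0, 0, 0.0015], "twist": 0}, {"linear": [0, 0, 0], "twist": 0}, {"linear": [0, 0, 0], "twist": 0}]'

```text
clock: 8.45
eef_pos: [526.4, -38.9, 56.8]
eef_rot: [1.0, -0.015, 0.001, 0.0]
contact_force: [-5.5, 0.9, 19.4]
grip_width: 0.001
gripper_force: 9.8
```

Request:
move_arm --motion '[{"linear": [0, 0, -0.015], "twist": 0}, {"linear": [0, 0, -0.035], "twist": 0}, {"linear": [0, 0, -0.045], "twist": 0}, {"linear": [0, 0, -0.045], "twist": 0}, {"linear": [0, 0, -0.03], "twist": 0}, {"linear": [0.024, 0.009, 0], "twist": 0}, {"linear": [0.03, 0.011, 0], "twist": 0}, {"linear": [0.03, 0.011, 0], "twist": 0}, {"linear": [0.03, 0.011, 0], "twist": 0}, {"linear": [0, 0, 0], "twist": 0}, {"linear": [0, 0, 0], "twist": 0}]'

```text
clock: 9.55
eef_pos: [638.1, -84.3, 223.7]
eef_rot: [1.0, -0.015, -0.001, -0.0]
contact_force: [0.3, 0.6, 0.6]
grip_width: -0.002
gripper_force: 0.0
```

```bash
python3 - <<'E'
from h import *
np.set_printoptions(precision=2,suppress=True)
o=r.observe();print(o["clock"],o["eef_pos"],o["contact_force"])
print(rot(-.0306).T@(o["eef_pos"][:2]-[533.5,-81.2]))
im=r.grab_frame("wrist");side=r.grab_frame("side");cal=r.get_calibration("side")
save("w4",np.hstack([cv2.resize(im,(400,300)),cv2.resize(side[130:280,220:420],(400,300),interpolation=cv2.INTER_CUBIC)]))
E
```

```text
9.55 [638.06 -84.32 223.75] [0.26 0.62 0.62]
[104.6    0.08]
```

View pics/w4.png

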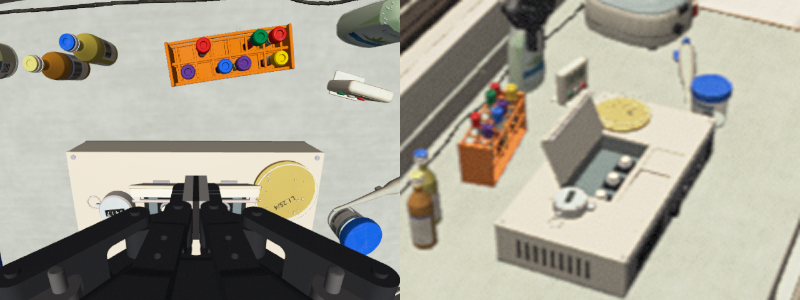

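Request:
move_arm --motion '[{"linear": [0, 0, 0.025], "twist": 0}, {"linear": [0, 0, 0.035], "twist": 0}, {"linear": [0, 0, 0.03], "twist": 0}, {"linear": [-0.005, 0, 0.013], "twist": 0}, {"linear": [-0.01, 0, 0], "twist": 0}, {"linear": [-0.01, 0, 0], "twist": 0}, {"linear": [-0.006, 0, 0], "twist": 0}, {"linear": [-0.006, 0, -0.001], "twist": 0}, {"linear": [-0.006, 0, -0.002], "twist": 0}, {"linear": [-0.007, 0, -0.001], "twist": 0}, {"linear": [0, 0, 0], "twist": 0}, {"linear": [0, 0, 0], "twist": 0}]'

```text
clock: 10.85
eef_pos: [588.6, -82.8, 126.0]
eef_rot: [1.0, -0.015, 0.0, 0.0]
contact_force: [0.4, 0.2, -0.2]
grip_width: 0.001
gripper_force: 0.1
```

Request:
move_arm --motion '[{"linear": [-0.008, 0, 0.001], "twist": 0}, {"linear": [-0.0085, 0, 0.002], "twist": 0}, {"linear": [-0.0075, 0, 0.003], "twist": 0}, {"linear": [-0.0075, 0, 0.0037], "twist": 0}, {"linear": [-0.0065, 0, 0.005], "twist": 0}, {"linear": [-0.006, 0, 0.006], "twist": 0}, {"linear": [-0.0075, 0, 0.0055], "twist": 0}, {"linear": [-0.0075, 0, 0.0055], "twist": 0}, {"linear": [-0.005, 0, 0.005], "twist": 0}, {"linear": [-0.0045, 0, 0.0055], "twist": 0}, {"linear": [-0.002, 0, 0.004], "twist": 0}, {"linear": [-0.002, 0, 0.0045], "twist": 0}, {"linear": [0, 0, 0], "twist": 0}, {"linear": [0, 0, 0], "twist": 0}]'

```text
clock: 12.25
eef_pos: [515.3, -80.5, 74.7]
eef_rot: [1.0, -0.015, -0.001, -0.0]
contact_force: [-0.2, -0.5, -0.2]
grip_width: -0.002
gripper_force: 0.0
```

```bash
python3 - <<'E'
from h import *
np.set_printoptions(precision=2,suppress=True)
o=r.observe();print(o["clock"],o["eef_pos"],o["contact_force"])
print(rot(-.0306).T@(o["eef_pos"][:2]-[533.5,-81.2]))
im=r.grab_frame("wrist")
save("w5",im)
E
```

```text
12.25 [515.33 -80.51  74.68] [-0.16 -0.55 -0.25]
[-18.18   0.13]
```

View pics/w5.png

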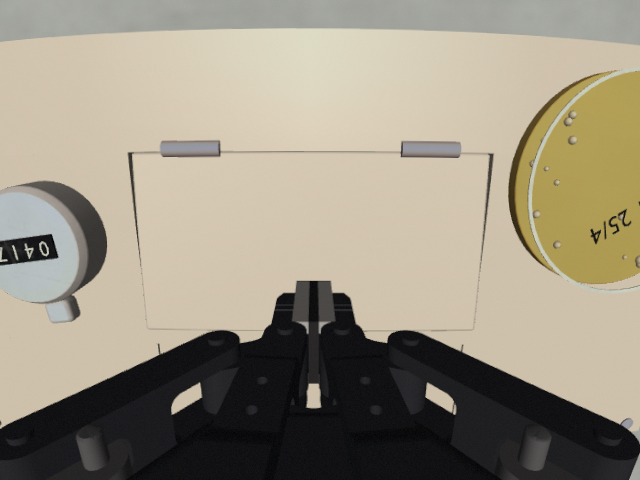

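Picture w5 shows the flap nearly level under the fingertips (free edge at row 328, hinge at row 152). I'll press it down near the edge.

Request:
move_arm --motion '[{"linear": [0, 0, 0.003], "twist": 0}, {"linear": [0, 0, 0.002], "twist": 0}, {"linear": [0, 0, 0.001], "twist": 0}, {"linear": [0, 0, 0.001], "twist": 0}, {"linear": [0, 0, 0], "twist": 0}, {"linear": [0, 0, 0], "twist": 0}]'

```text
clock: 12.9
eef_pos: [515.8, -80.6, 68.1]
eef_rot: [1.0, -0.015, -0.0, 0.0]
contact_force: [-2.2, -0.0, 2.8]
grip_width: 0.002
gripper_force: 1.3
```

Request:
move_arm --motion '[{"linear": [0, 0, 0.001], "twist": 0}, {"linear": [0, 0, 0.0005], "twist": 0}, {"linear": [0, 0, 0], "twist": 0}, {"linear": [0, 0, 0], "twist": 0}]'

```text
clock: 13.3
eef_pos: [515.9, -80.5, 67.1]
eef_rot: [1.0, -0.015, -0.0, 0.0]
contact_force: [-4.4, 0.2, 7.5]
grip_width: 0.002
gripper_force: 3.9
```

Request:
move_arm --motion '[{"linear": [0, 0, 0.001], "twist": 0}, {"linear": [0, 0, 0], "twist": 0}, {"linear": [0, 0, 0], "twist": 0}]'

```text
clock: 13.6
eef_pos: [516.0, -80.6, 66.4]
eef_rot: [1.0, -0.015, 0.0, 0.0]
contact_force: [-4.0, -0.0, 10.8]
grip_width: 0.0
gripper_force: 5.5
```

Force is rising as it would against a hard stop. I'll lift off and check that the flap stays shut.

Request:
move_arm --motion '[{"linear": [0, 0, -0.01], "twist": 0}, {"linear": [0, 0, -0.03], "twist": 0}, {"linear": [0, 0, -0.045], "twist": 0}, {"linear": [0, 0, -0.045], "twist": 0}, {"linear": [0, 0, -0.045], "twist": 0}, {"linear": [0, 0, -0.03], "twist": 0}, {"linear": [0, 0, 0], "twist": 0}, {"linear": [0, 0, 0], "twist": 0}, {"linear": [0, 0, 0], "twist": 0}, {"linear": [0, 0, 0], "twist": 0}, {"linear": [0, 0, 0], "twist": 0}, {"linear": [0, 0, 0], "twist": 0}, {"linear": [0, 0, 0], "twist": 0}, {"linear": [0, 0, 0], "twist": 0}, {"linear": [0, 0, 0], "twist": 0}, {"linear": [0, 0, 0], "twist": 0}]'

```text
clock: 15.2
eef_pos: [516.1, -80.6, 270.7]
eef_rot: [1.0, -0.015, 0.0, 0.0]
contact_force: [-1.3, -0.7, -0.2]
grip_width: 0.001
gripper_force: 0.0
```

```bash
python3 - <<'E'
from h import *
o=r.observe();print(o["clock"],o["eef_pos"],o["contact_force"])
save("w6",r.grab_frame("wrist"))
E
```

```text
15.2 [516.11542314 -80.57891839 270.6579769 ] [-1.27237079 -0.66775149 -0.23459028]
```

View pics/w6.png

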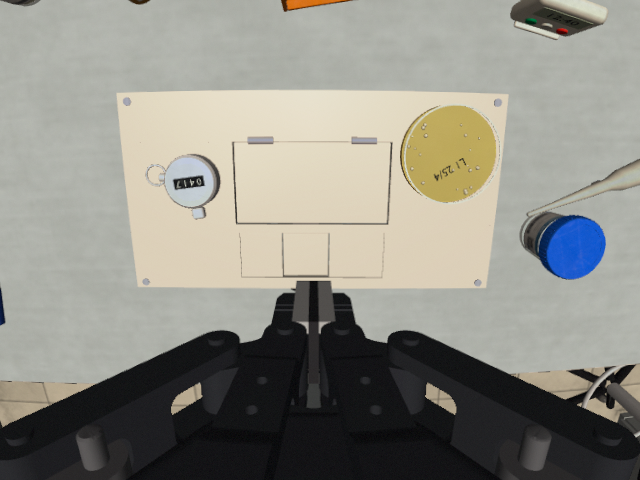

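```bash
python3 -c "
from workcell import r
print(r.hand_in())"
```

```text
the job is handed in; nothing more can be done
None
```

I pressed the catch so the flap sprang open, pushed the popped left-hand breaker home and shut the flap. The last picture shows it staying shut, with the dish and counter still in place; the job was handed in at about 15 s, and no verdict came back.

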